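Load-test a small sealed battery in the garage

ROBOT

A 6-joint arm with a two-finger parallel gripper is mounted at the origin on the work surface. World frame = base frame: x ahead of the robot, y to its left, z up, the work surface at z = 0. Lengths are in mm, angles in rad, forces in N, time in s.
With the tool pointing down it reaches from about 350 to 875 mm from the base axis. Payload 4.2 kg.
Tool frame: the origin (TCP) lies on the mounting face of the last link; the fingertips stand 182 mm ahead of it and the grasp point (between the pads) lies 164 mm ahead of it; z points along the fingers, y is the line along which they close (so a half turn about z gives the same grasp; the last joint's range is limited). The gripper opens to 87 mm and grips with 3 to 60 N. Pads are 19 mm wide; open, the fingers measure 117 mm over their backs; the gripper's body (75 mm by 190 mm) begins 51 mm behind the grasp point.
Start: joints at [0.259, 0.385, 0.008, 0, -1.194, -0.259], TCP at [624.98, 0.025, 404.75] pointing down, gripper open.
Joint ranges: [-3.14, 3.14], [-1.21, 2.06], [-1.07, 1.41], [-3.16, 2.05], [-2.99, -0.16], [-3.1, 3.1]. Speed limits (rad/s): [2.79, 2.79, 3.14, 3.14, 3.14, 3.14].

INTERFACE

Orientations are given as a unit quaternion [x, y, z, w].
In Python, from rig import ctrl gives the robot as it stands. Calls block until the motion is done:
- ctrl.move_ptp(position, orientation): joint-space move of the TCP to a pose.
- ctrl.move_l(position, rot=None, max_speed=150, f_stop=None): straight line of the TCP; rot=None keeps the orientation; max_speed is the mean speed in mm/s. With f_stop (N) it stops when the force on the tool has changed by that much, and returns True; else False.
- ctrl.set_joints(angles): joint-space move.
- ctrl.set_gripper(opening): finger opening in mm; the grip force is fixed at half the most; returns when the fingers have stopped.
- ctrl.pause(seconds).
- ctrl.solve_ik(position, orientation): joint angles nearest the present ones, or None.
- ctrl.snapshot(name): name is "scene" or "side" or "wrist"; returns a dict with "pixels" (420x560x3 uint8, red, green, blue), "vertical_fov" (degrees; the focal length in pixels is half the picture's height over the tangent of half this angle, whatever the lens; pixels are square), "cx", "cy" (the principal point, pixels), "origin" and "attitude" of the camera in the world. Camera axes: x right, y up, looking along -z (the intrinsics and any distortion apply to the point x, -y, -z); pixel columns grow to the right and rows downward; lengths in mm; the calibration is good to about 2 mm. A picture is of the moment at which its call begins. There is no depth.
A pose or a line that the arm cannot do raises ctrl.IKError and nothing moves.
- ctrl.job_done(): hands the job in; it is judged then, once.
Readings, each from a call of its own:
- ctrl.current_t(): time.
- ctrl.current_qpos(): joint angles.
- ctrl.current_joint_vel(): joint speeds.
- ctrl.current_effort(): joint torques, N m.
- ctrl.current_tcp_pos(): TCP position.
- ctrl.current_ee_rot(): TCP orientation.
- ctrl.current_wrist_force(): force on the tool from outside, world axes, zero at the start.
- ctrl.current_ft_torque(): the same for the moment, N m.
- ctrl.current_opening(): finger opening in mm.
- ctrl.current_finger_force(): force on a finger pad.
Only numpy, scipy, OpenCV 4.12 (cv2) and the standard library are available. Lean on these libraries where they do the work, as an engineer would, in place of code of your own. Each camera call takes 0.05 s, during which the arm holds its last target. There are 200 camera calls.

TASK

Take the battery out of the charger, stand it down on the rubber mat and let go, take it again the other way round its body, and stand it squarely in the middle of the tester's bay, fully down between the two side plates (which leave no room for the first grip), and let go. Then press the tester's large round button fully down, keep it down for two seconds and release it. Do not let the battery drop, keep it upright, leave the small button alone, and leave the other things on the bench where they are.

Things in the scene. Friction and masses are not known exactly. Their poses are not given: they have to be found in the camera images.
- battery: Small sealed battery, an upright grey block with a black top, 62 mm (its x) by 44 mm (its y) by 100 mm high, about 0.6 kg, with two flat metal terminals on top. Origin: centre of its underside; z up. It starts standing in the charger with its x along the charger's x (give or take a few degrees), and is the only loose block of its kind.
- charger: Charger, fixed, base 130 mm (x) by 190 mm (y -140 to +50), 12 mm high. Origin: at bench level under the battery's place. Two upright aluminium plates, 8 mm thick, 66 mm long in x, 110 mm high over the bench, at y = -29 and +29 mm along the battery's broad faces: it can be gripped only across its 62 mm, along the charger's x, which is open. A black box 60 mm high fills y -130 to -50.
- charger_floor (a point): Centre of the charger's floor on which the battery stands, 12 mm above the bench; axes as the charger's.
- tester: Battery tester, fixed, grey base 150 mm (x) by 205 mm (y -152 to +52), 12 mm high. Origin: at bench level under the centre of its bay. Two upright aluminium plates, 8 mm thick, 50 mm long in x, 110 mm high over the bench, stand at y = -39 and +39 mm (70 mm apart inside). A console 150 mm (x) by 95 mm, 55 mm high, fills y -152 to -58 and carries two grey buttons.
- bay_floor (a point): Centre of the bay's floor, 12 mm above the bench; axes as the tester's. The battery stands on it between the plates, centred within about 10 mm, its 62 mm along the tester's y, either way round; there it can be gripped only across its 44 mm, along the tester's x, where the bay is open.
- test_button_top (a point): Centre of the top face of the large round push button (36 mm across) on the console, at x = -25, y = -105 mm from the tester's origin; 79 mm above the bench when up; z up. It moves down with the button.
- test_button (a joint): Travel of the large button in m: 0 up, 0.008 fully down. It springs back by itself; fully down takes about 6 N.
- small_button_top (a point): Centre of the top face of the small round push button (16 mm across) on the console, at x = +48, y = -105 mm from the tester's origin, 76 mm above the bench. Not to be pressed.
- small_button (a joint): Travel of the small button in m: 0 up, 0.005 fully down. Leave it at 0.
- mat: Black rubber mat fixed to the bench, 150 by 150 mm, 4 mm thick, kept clear for putting things down. Origin: centre of its underside.
- spray_can: Bystander: spray can standing, 66 mm across, 190 mm high. Origin: centre of its underside.
- paint_can: Bystander: paint tin standing, 90 mm across, 100 mm high. Origin: centre of its underside.
- jar: Bystander: glass jar standing, 70 mm across, 90 mm high. Origin: centre of its underside.
- tape: Bystander: cardboard ring of a tape roll lying flat, 100 mm across, 25 mm high. Origin: centre of its underside.
- brush: Bystander: paint brush lying flat along its x, handle to -x, about 200 mm long.
- sanding_block: Bystander: cork sanding block lying flat, 100 by 60 by 28 mm. Origin: centre of its underside.

How it is judged (in metres and radians):
On the way, in this order (a step that is already met when the one before it is completed fails the run):
1. the battery stands upright on the mat, let go (horizontal distance between battery and mat below 0.08 m and height (world z) of battery below 0.0065 m and angle between battery's own z axis and vertical below 0.06 rad and contact force between battery and the fingers below 0.1 N), for 0.2 s.
2. the battery stands upright on the floor of the tester's bay, let go (horizontal distance between battery and bay_floor below 0.012 m and height (world z) of battery between 0.009 and 0.0145 m and angle between battery's own z axis and vertical below 0.06 rad and angle between the x axis of battery and the y axis of tester, either way round below 0.2 rad and contact force between battery and the fingers below 0.1 N), for 0.3 s.
3. the large button is held fully down for at least 1.5 s, the battery being in the bay (value of joint test_button above 0.0068 m and horizontal distance between battery and bay_floor below 0.012 m and height (world z) of battery below 0.0145 m), for 1.5 s.
At the end, for the whole second after the job is handed in: The battery stands at rest and upright (within 0.06 rad) on the floor of the tester's bay between the two plates, within 12 mm of the bay's centre, its 62 mm side across the plates (within 0.2 rad), and the large button is up again (within 1.5 mm) after having been held down (horizontal distance between battery and bay_floor below 0.012 m and height (world z) of battery between 0.009 and 0.0145 m and angle between battery's own z axis and vertical below 0.06 rad and angle between the x axis of battery and the y axis of tester, either way round below 0.2 rad and linear speed of battery below 0.02 m/s and value of joint test_button below 0.0015 m); the robot touches nothing.
It fails at once if the battery is tipped over by more than 0.5 rad (angle between battery's own z axis and vertical above 0.5 rad).
It fails at once if the battery is let fall (out of the fingers and moving faster than 0.5 m/s, a drop of about 13 mm) (contact force between battery and the fingers below 0.05 N and linear speed of battery above 0.5 m/s).
It fails at once if the small button is pressed by more than 2.5 mm (value of joint small_button above 0.0025 m).
It fails at once if a bystander is moved by more than 30 mm (distance of any of spray_can, paint_can, jar, tape, brush, sanding_block from where it was at the start of the episode above 0.03 m).
It fails at once if a standing can or jar is knocked over (angle between any of spray_can, paint_can, jar's own z axis and vertical above 0.6 rad).
It also fails if it takes over 72 s, if anything falls off the work surface, if the arm or the gripper's body presses on something with over 40 N, if the wrist force passes 120 N, or if a joint passes its speed limit or range.

## Working session

There is one attempt and no reset: what is moved stays moved. The work goes in short steps, each a Python script; the robot and the scene stay as the last script left them, time stands still between calls to the robot, and variables do not carry over. Pictures are saved under pics/ and viewed, at most 10 in all, crops included, and the job is handed in when it is done.

```bash
ls; mkdir -p pics
python3 - <<'E'
from rig import ctrl
import cv2
for n in ("scene","side","wrist"):
    s=ctrl.snapshot(n)
    print(n,{k:v for k,v in s.items() if k!="pixels"})
    cv2.imwrite(f"pics/{n}0.png",s["pixels"][:,:,::-1])
print(ctrl.current_ee_rot(),ctrl.current_t())
E
```

```text
pics
scene {'vertical_fov': 47.28983410323136, 'cx': 279.521525058352, 'cy': 211.66284566695893, 'origin': array([1104.05987444,  521.19347933,  746.38169141]), 'attitude': array([0.15920934, 0.37623334, 0.84016185, 0.35669165])}
side {'vertical_fov': 50.250864548234304, 'cx': 278.4477878214525, 'cy': 211.13093575676967, 'origin': array([243.04398683, 606.77783491, 585.3036395 ]), 'attitude': array([-0.11205364,  0.43857981,  0.86303188, -0.2242046 ])}
wrist {'vertical_fov': 65.34573722201627, 'cx': 275.9610538287396, 'cy': 209.4583236718214, 'origin': array([624.13723275, -73.54513467, 383.65855291]), 'attitude': array([ 1.08101353e-03, -1.35681337e-01,  9.90751877e-01,  3.51948515e-04])}
[-7.07063806e-01  7.07149283e-01  5.37931394e-04 -6.13728672e-04] 0.15
```

View pics/scene0.png

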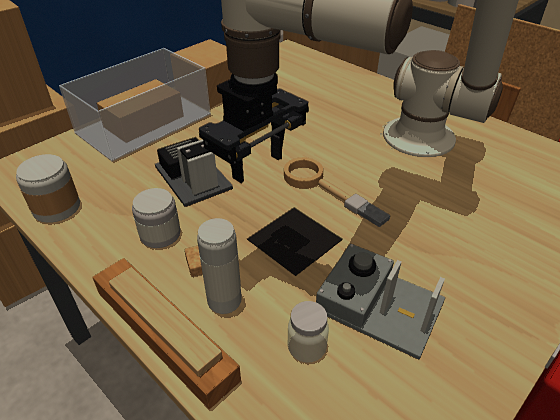

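View pics/side0.png

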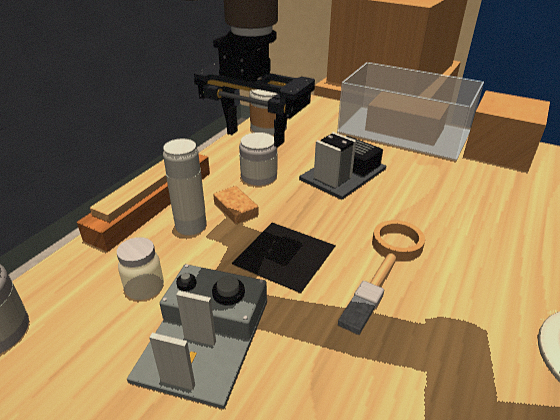

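The scene view shows the mat at about (295,240), the charger with the battery at about (195,165), and the tester with its large button at (362,257) and small one at (346,288). The side view shows the mat at (284,256), the battery top at (335,143), and the buttons at (230,287) and (187,279). I'll cast rays for coarse poses.

```bash
cat > h.py <<'E'
from rig import ctrl
import numpy as np, cv2
from scipy.spatial.transform import Rotation as R
def cast(s,u,v,z):
    f=s["pixels"].shape[0]/2/np.tan(np.radians(s["vertical_fov"])/2)
    d=R.from_quat(s["attitude"]).apply([(u-s["cx"])/f,-(v-s["cy"])/f,-1])
    o=np.array(s["origin"]); return (o+d*(z-o[2])/d[2])[:2].round(1)
def proj(s,p):
    f=s["pixels"].shape[0]/2/np.tan(np.radians(s["vertical_fov"])/2)
    c=R.from_quat(s["attitude"]).inv().apply(np.atleast_2d(p)-s["origin"])
    return np.c_[s["cx"]-f*c[:,0]/c[:,2], s["cy"]+f*c[:,1]/c[:,2]]
def save(s,n,k=1): cv2.imwrite(f"pics/{n}.png",cv2.resize(s["pixels"][:,:,::-1],None,fx=k,fy=k,interpolation=cv2.INTER_CUBIC))
# tool down; yaw = world angle of the closing line (tool y)
def down(a): return (R.from_euler('z',a)*R.from_matrix(np.array([[0,1,0],[1,0,0],[0,0,-1]]).T)).as_quat()
E
python3 - <<'E'
from h import *
a=ctrl.snapshot("scene");b=ctrl.snapshot("side")
def show(n,z,sc,si):
    print(n,'scene',[cast(a,*p,z).tolist() for p in sc],'side',[cast(b,*p,z).tolist() for p in si])
show('mat',4,[(295,208),(342,238),(295,274),(247,240)],[(274,222),(335,246),(305,290),(232,260)])
show('charger base',12,[(233,186),(190,200),(155,168)],[(300,180),(342,195),(385,167)])
show('batt top',112,[(196,148)],[(335,143)])
show('tester base',12,[(420,353),(445,308)],[(128,378),(222,403)])
show('big',79,[(362,257)],[(230,287)])
show('small',76,[(346,288)],[(187,279)])
print(R.from_quat(down(0)).as_matrix().round(2),R.from_quat(ctrl.current_ee_rot()).as_matrix().round(2))
E
```

```text
mat scene [[472.4, -39.6], [474.2, 101.8], [621.5, 97.7], [622.7, -43.3]] side [[616.5, -50.4], [472.1, -41.6], [471.2, 94.8], [627.9, 92.6]]
charger base scene [[524.5, -197.8], [630.4, -231.5], [613.9, -396.5]] side [[638.3, -215.7], [525.7, -205.3], [479.7, -374.8]]
batt top scene [[568.7, -267.7]] side [[571.0, -251.1]]
tester base scene [[608.4, 378.9], [492.9, 361.4]] side [[613.4, 380.6], [473.6, 346.6]]
big scene [[551.5, 203.1]] side [[546.4, 212.0]]
small scene [[629.3, 226.3]] side [[617.9, 228.6]]
[[ 0.  1.  0.]
 [ 1.  0.  0.]
 [ 0.  0. -1.]] [[-0. -1. -0.]
 [-1.  0. -0.]
 [ 0.  0. -1.]]
```

Tester comes out near (546,315) with yaw about 0.26, the charger and battery near (569,-262) with yaw about -0.18, and the mat at (547,27). The sizes agree to within about 10 mm. Next I'll look closely with the wrist camera.

Run:
```python
from h import *
import pickle
ctrl.move_ptp([548,290,420],down(np.pi+0.26)); s=ctrl.snapshot("wrist"); save(s,"w_test",1.4); pickle.dump(s,open("wt.pkl","wb"))
ctrl.move_ptp([569,-262,400],down(np.pi-0.18)); s=ctrl.snapshot("wrist"); save(s,"w_chg",1.4); pickle.dump(s,open("wc.pkl","wb"))
print(ctrl.current_t())
```

```text
3.4917
```

View pics/w_test.png

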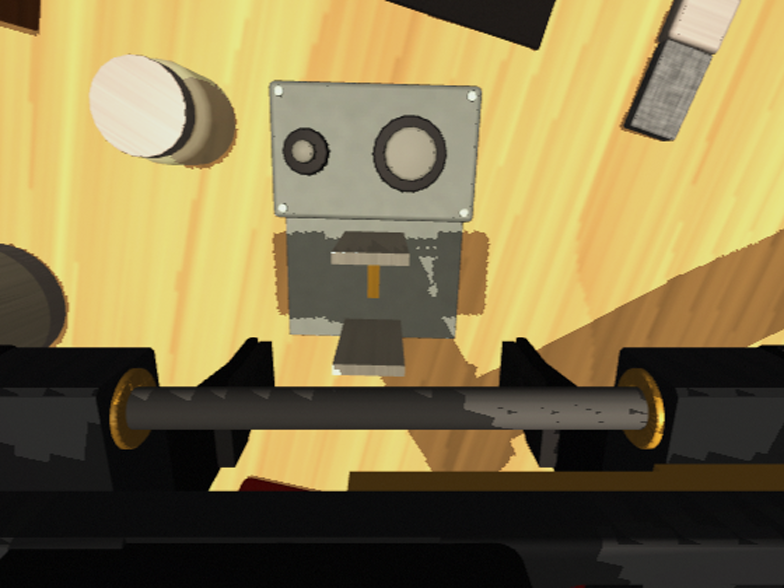

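View pics/w_chg.png

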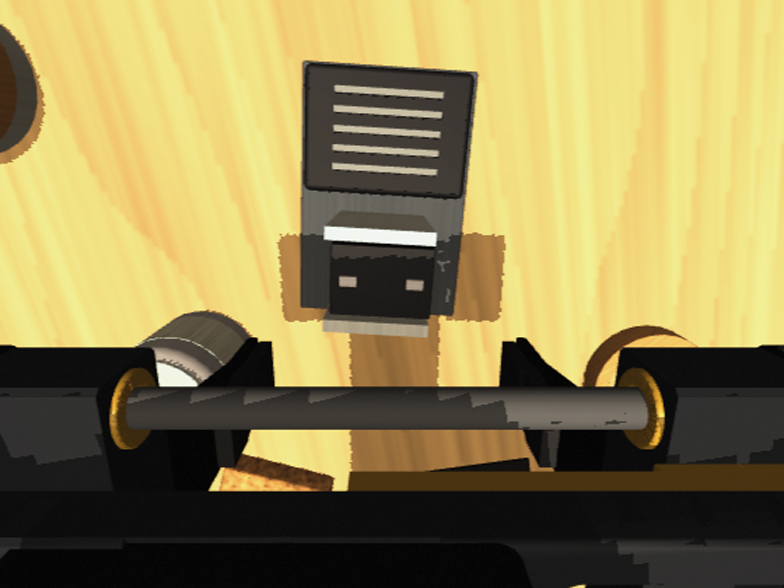

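In the tester view (at 1.4x) the large button is at (411,153), the small one at (303,152), and the plate tops are at about (370,259) and (368,370). In the charger view the battery's black top spans about (330,243) to (433,319), with terminals at (347,282) and (415,286) and plate tops around (381,236) and (376,329).

Run:
```python
from h import *
import pickle
t=pickle.load(open("wt.pkl","rb"));c=pickle.load(open("wc.pkl","rb"))
k=lambda s,u,v,z: cast(s,(u+.5)/1.4-.5,(v+.5)/1.4-.5,z)
yaw=lambda d: round(float(np.arctan2(d[1],d[0])),3)
big=k(t,411,153,79);sm=k(t,303,152,76)
con=[k(t,*p,55) for p in [(271,82),(481,88),(475,221),(275,214)]]
p1=[k(t,*p,110) for p in [(332,254),(409,254),(409,265),(332,265)]]; p2=[k(t,*p,110) for p in [(333,366),(405,366),(404,375),(332,375)]]
m1,m2=np.mean(p1,0),np.mean(p2,0)
print('big',big,'small',sm,'d',np.linalg.norm(sm-big),yaw(sm-big))
print('console yaw',yaw(con[0]-con[1]),yaw(con[3]-con[2]),np.linalg.norm(con[0]-con[1]),'c',np.mean(con,0))
print('plates',m1,m2,'d',np.linalg.norm(m2-m1),'yawY',yaw(m2-m1)-np.pi/2,'centre',(m1+m2)/2)
for y in (yaw(sm-big),yaw(con[0]-con[1])):
    T=R.from_euler('z',y).as_matrix()[:2,:2]; print('origin',big-T@[-25,-105],sm-T@[48,-105],np.mean(con,0)-T@[0,-105])
ct=[k(c,*p,112) for p in [(330,243),(436,246),(432,319),(329,318)]]
q1=[k(c,*p,110) for p in [(325,226),(437,233),(437,246),(325,240)]];q2=[k(c,*p,110) for p in [(324,320),(429,326),(428,337),(323,331)]]
n1,n2=np.mean(q1,0),np.mean(q2,0)
print('charger plates',n1,n2,np.linalg.norm(n1-n2),yaw(n2-n1)-np.pi/2,yaw(q1[0]-q1[1]),yaw(q2[0]-q2[1]),'centre',(n1+n2)/2)
te=[k(c,347,282,113),k(c,415,286,113)]
print('batt',np.mean(ct,0),'term',te,np.mean(te,0),yaw(te[0]-te[1]))
```

```text
big [552.6 206. ] small [623.1 223.9] d 72.73692322335334 0.249
console yaw 0.232 0.224 145.60611250905637 c [576.025 212.05 ]
plates [561.475 276.875] [543.625 352.6  ] d 77.80037355308775 yawY 0.2312036732051035 centre [552.55   314.7375]
origin [550.95331658 313.92260391] [550.70468468 313.83285451] [550.14933305 313.81173082]
origin [552.78815042 313.93500173] [552.24393044 315.0505206 ] [551.8829381  314.23689176]
charger plates [ 566.05 -294.45] [ 579.6   -238.125] 57.93192664671181 -0.2357963267948966 -0.242 -0.239 centre [ 572.825  -266.2875]
batt [ 570.65  -267.275] term [array([ 591.1, -271.4]), array([ 551.3, -261.7])] [ 571.2  -266.55] -0.239
```

Run:
```python
from h import *
a=ctrl.snapshot("scene");b=ctrl.snapshot("side")
print('spray',cast(a,217,230,190),cast(b,181,148,190))
print('jar',cast(a,309,317,90),cast(b,136,251,90))
print('mat c',cast(a,*np.mean([(295,208),(342,238),(295,274),(247,240)],0),4))
```

```text
spray [762.   44.8] [757.6  48.5]
jar [729.8 226.3] [723.  228.4]
mat c [550.5  31.6]
```

Run:
```python
from h import *
q=down(np.pi-0.239)
ctrl.set_gripper(87)
ctrl.move_ptp([571,-266.7,300],q); 
ctrl.move_l([571,-266.7,249],max_speed=80)
ctrl.set_gripper(50); print('open',ctrl.current_opening(),ctrl.current_finger_force(),ctrl.current_wrist_force())
ctrl.move_l([571,-266.7,375],max_speed=120); print('lifted',ctrl.current_opening(),ctrl.current_wrist_force())
ctrl.move_l([549,29,375],rot=down(np.pi),max_speed=150)
ctrl.move_l([549,29,252],max_speed=120); ctrl.pause(0.2)
print(ctrl.move_l([549,29,236],max_speed=20,f_stop=5),ctrl.current_tcp_pos(),ctrl.current_t())
save(ctrl.snapshot("side"),"s_mat",1)
```

```text
open 61.95852896502054 29.983650650829077 [ 1.66931899  0.18123497 -0.01437439]
lifted 62.18870584601444 [-0.53775103 -0.22197896 -5.39744451]
True [549.05226377  29.02314901 241.23717023] 10.9083
```

View pics/s_mat.png

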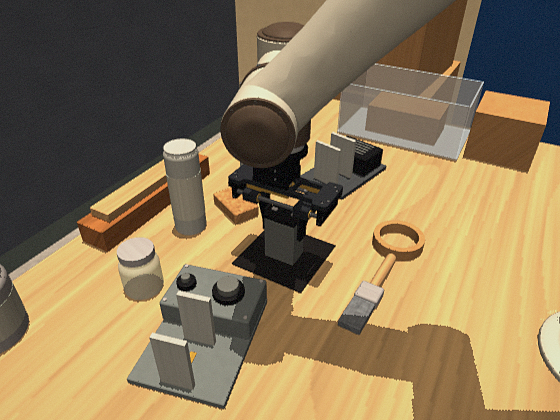

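The picture shows the battery upright in the fingers on the mat, base at about (284,260). Contact came at TCP 241.2 against an expected 241. I'll release it and take a look from above with the gripper turned.

Run:
```python
from h import *
import pickle
ctrl.set_gripper(87); ctrl.pause(0.4)
print(ctrl.current_finger_force())
p=ctrl.current_tcp_pos()
ctrl.move_l([p[0],p[1],390],max_speed=150)
ctrl.move_ptp([549,29,390],down(np.pi/2)); ctrl.pause(0.2)
s=ctrl.snapshot("wrist"); save(s,"w_mat",1.4); pickle.dump(s,open("wm.pkl","wb"))
print(ctrl.current_t(),ctrl.current_qpos())
```

```text
0.0
14.9083 [ 3.47744964e-01  2.68664436e-01 -2.01267700e-01  1.75984409e-05
 -1.10092370e+00 -1.91830851e+00]
```

View pics/w_mat.png

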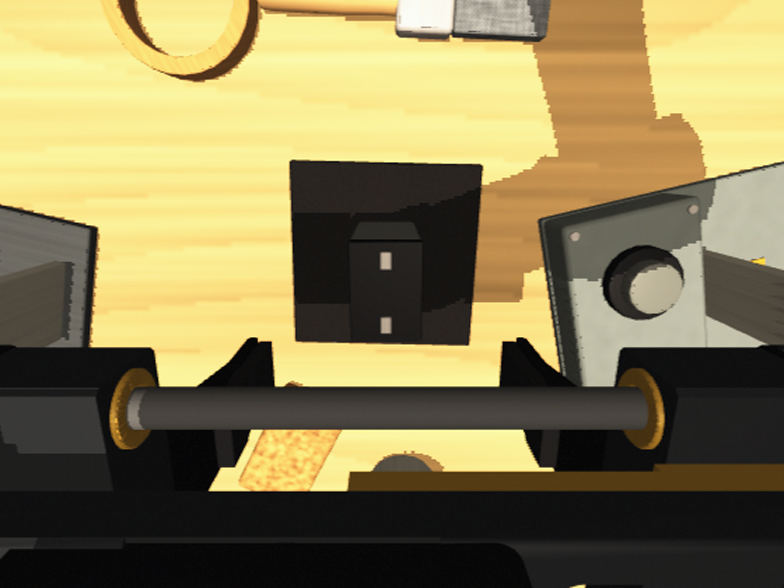

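The battery stands upright on the mat with its terminals at (386,261) and (386,325), so its long side runs along world x, as wanted. I'll measure, regrip across the 44 mm, and bring it over the bay.

Run:
```python
from h import *
import pickle
s=pickle.load(open("wm.pkl","rb"))
k=lambda u,v,z: cast(s,(u+.5)/1.4-.5,(v+.5)/1.4-.5,z)
a,b=k(386,261,105),k(386,325,105); c=(a+b)/2; d=b-a; y=np.arctan2(d[1],d[0]); print(a,b,c,np.linalg.norm(d),y)
assert np.linalg.norm(c-[549,29])<6 and abs(y)<.1
ctrl.move_l([c[0],c[1],300],rot=down(np.pi/2+y),max_speed=150)
ctrl.move_l([c[0],c[1],241],max_speed=80)
ctrl.set_gripper(30); print(ctrl.current_opening(),ctrl.current_finger_force())
ctrl.move_l([c[0],c[1],385],max_speed=120)
ctrl.move_ptp([552,314.5,385],down(np.pi+0.235)); ctrl.pause(0.2)
print(ctrl.current_opening(),ctrl.current_wrist_force(),ctrl.current_tcp_pos(),ctrl.current_t())
s=ctrl.snapshot("wrist"); save(s,"w_bay",1.4); pickle.dump(s,open("wb.pkl","wb"))
```

```text
[528.8  28.6] [568.7  28.6] [548.75  28.6 ] 39.90000000000009 0.0
43.99192986526123 29.9875927856192
43.78778613501586 [ 0.06800801  0.27333331 -5.49195727] [552.27308236 313.54775405 385.12345512] 20.1333
```

View pics/w_bay.png

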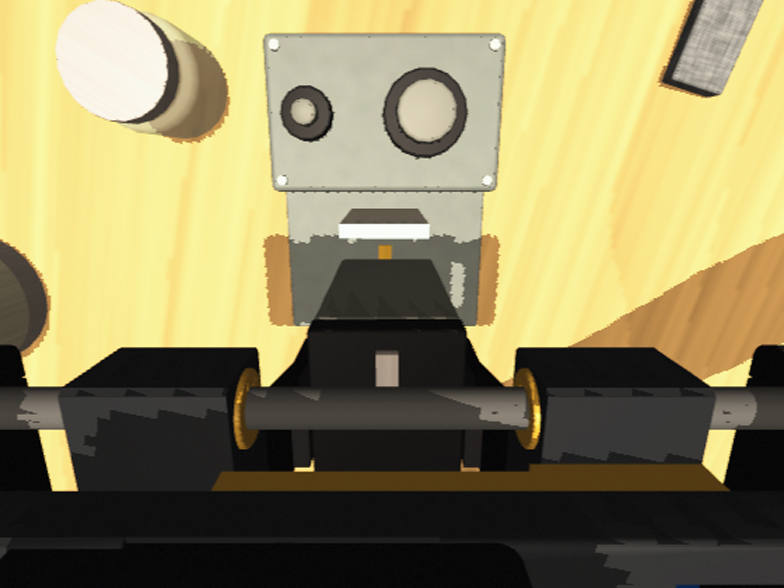

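The battery hangs upright over the bay. The near plate top is at (384,231) and the large button at (428,110). I'll cross-check the tester's origin from this view and lower under force guard.

Run:
```python
from h import *
import pickle
s=pickle.load(open("wb.pkl","rb"))
k=lambda u,v,z: cast(s,(u+.5)/1.4-.5,(v+.5)/1.4-.5,z)
big,sm,pl=k(427,110,79),k(304,111,76),k(384,231,110); y=0.235
T=R.from_euler('z',y).as_matrix()[:2,:2]; d=sm-big
o=[big-T@[-25,-105],sm-T@[48,-105],pl-T@[0,-39]]
print(big,sm,o,np.arctan2(d[1],d[0]))
c=np.mean(o,0); c=(c+[552,314.5])/2; print(c)
assert np.linalg.norm(c-[552,314.5])<3
q=down(np.pi+y)
ctrl.move_l([c[0],c[1],340],rot=q,max_speed=80); ctrl.pause(.2)
hit=ctrl.move_l([c[0],c[1],258],max_speed=60,f_stop=8); print(hit,ctrl.current_tcp_pos())
if not hit:
    ctrl.pause(.2)
    print(ctrl.move_l([c[0],c[1],244],max_speed=15,f_stop=5))
print(ctrl.current_tcp_pos(),ctrl.current_wrist_force(),ctrl.current_t())
```

```text
[552.8 206.2] [623.  223.1] [array([552.66434505, 314.13508048]), array([551.87079814, 314.03754254]), array([552.71912357, 314.42805931])] 0.2362452607184375
[552.20904446 314.35011372]
False [552.335675   314.45790075 258.55275568]
True
[552.27276057 314.4720916  248.99959393] [0.3145322  0.99608981 4.61766048] 23.45
```

It touched down at TCP 249.0, as expected. I'll release, retreat and check from above.

Run:
```python
from h import *
import pickle
p=ctrl.current_tcp_pos()
ctrl.set_gripper(87); ctrl.pause(0.5); print(ctrl.current_finger_force())
ctrl.move_l([p[0],p[1],390],max_speed=130)
ctrl.move_l([552.7,206.1,340],max_speed=150)
ctrl.set_gripper(0)
a=ctrl.snapshot("side");b=ctrl.snapshot("scene")
cv2.imwrite("pics/chk.png",np.hstack([cv2.resize(a["pixels"][220:420,100:300,::-1],(400,400)),cv2.resize(b["pixels"][190:390,280:480,::-1],(400,400))]))
print(ctrl.current_opening(),ctrl.current_t())
```

```text
0.0
0.6426379750756432 28.75
```

View pics/chk.png

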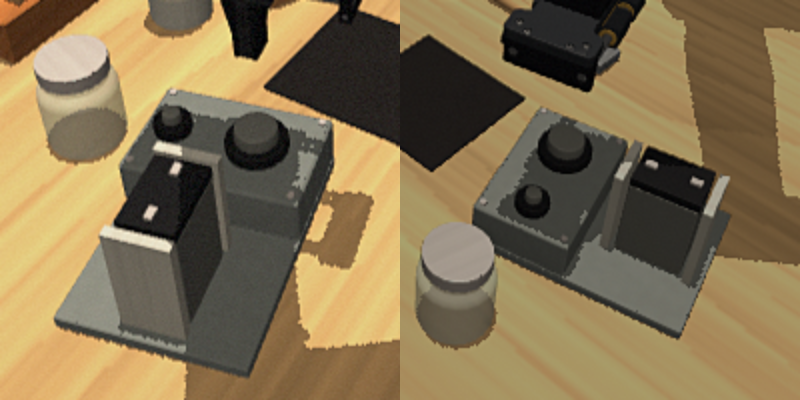

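Both crops show the battery upright in the bay, level with the plates, with terminals at about (176,169) and (150,213) in the left one. I'll verify that numerically, then press.

Run:
```python
from h import *
a=ctrl.snapshot("side");b=ctrl.snapshot("scene")
print('batt',(cast(a,188,304.5,113)+cast(a,175,326.5,113))/2,(cast(b,280+126,190+82,113)+cast(b,280+148.5,190+91.5,113))/2)
print(ctrl.current_tcp_pos())
ctrl.move_l([552.7,206.1,270],max_speed=80); ctrl.pause(.2); f0=ctrl.current_wrist_force()
hit=ctrl.move_l([552.7,206.1,250.5],max_speed=15,f_stop=14); print(hit,ctrl.current_tcp_pos(),f0,ctrl.current_wrist_force())
for i in range(4): ctrl.pause(.55); print(ctrl.current_tcp_pos()[2],ctrl.current_wrist_force()[2])
print(ctrl.current_t())
```

```text
batt [553.6 314.2] [551.   315.25]
[552.69941319 206.10809742 340.00639488]
True [552.7188164  206.24533696 253.93569334] [-0.72190199  0.06891079  0.73161723] [-2.28501557 -0.27908865  5.52883821]
254.0116184218627 5.639502190713829
254.04014940333352 6.224130185235233
254.04594106357743 6.585911771666156
254.05302418935722 5.125291415025095
33.35
```

The hold came in at about 7.0 mm travel, only just past the 6.8 mm limit. I'll push 2 mm deeper and hold again.

Run:
```python
from h import *
for z in (252.5,251.5,250.5):
    hit=ctrl.move_l([552.7,206.1,z],max_speed=5,f_stop=30); f=ctrl.current_wrist_force()[2]; print(z,hit,ctrl.current_tcp_pos()[2],f)
    if hit or f>15: break
for i in range(4): ctrl.pause(.55); print(ctrl.current_tcp_pos()[2],ctrl.current_wrist_force()[2])
ctrl.move_l([552.7,206.1,400],max_speed=120); ctrl.pause(.3)
print(ctrl.current_wrist_force(),ctrl.current_t())
a=ctrl.snapshot("side");save(a,"end",1)
```

```text
252.5 False 253.62508656847714 7.080893780783972
251.5 False 253.55556877341263 12.72171722347527
250.5 False 253.45513295482647 16.74749164839537
253.4914410906025 16.89274913211657
253.47278496600634 17.025792623133498
253.46050137894804 17.097447835256883
253.46693382780782 16.031388405106014
[-0.44673458  0.43000303  0.42751758] 38.2583
```

View pics/end.png

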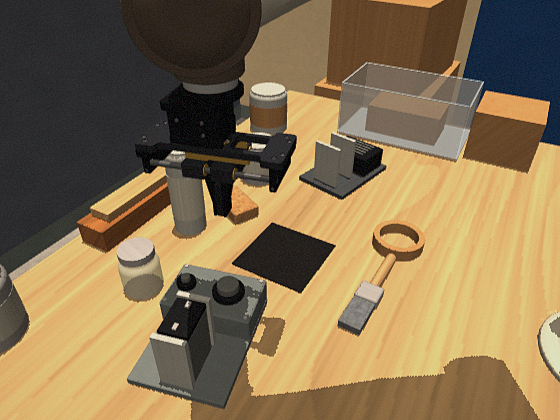

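The force rose to 17 N against a hard stop, so the button was fully down for over 2 s. It is up again now, the battery stands in the bay at (180,340), and the bystanders are where they were.

```bash
python3 -c "
from rig import ctrl
print(ctrl.job_done(),ctrl.current_t())"
```

```text
the job is handed in; nothing more can be done
the job is handed in; nothing more can be done
```

Job handed in at about 38 s: the battery went from charger to mat, was regripped, and stands in the tester's bay; the large button was held fully down for over 2 s (after a first, shallower press) and released, but the hand-in call returned no verdict.

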